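# Latch the earthing lever, fit the test-cell lid and hold it half-turned

## Task

Start a spot test in the insulation test cell: press its earthing lever down until the catch holds it by itself, then fit the bar-handled bayonet lid into the pot, lugs down through the two notches until the flange is fully home on the rim. Turn the lid clockwise half-way to the lock, about 45 degrees, never so far that it clicks into the lock, and finish holding it there with the gripper against its return spring, without letting go. Leave the other things on the bench where they are.

Things in the scene. Friction and masses are not known exactly. Their poses are not given: they have to be found in the camera images.
- cell: the test cell, fixed to the bench: grey base plate 124 x 222 x 12 mm with a grey round pot 100 mm across, its rim 95 mm above the bench; a white insulator (top at 70 mm) stands inside. Origin on the pot's axis at bench height, z up. The bayonet's two entry notches lie at the cell's own +x and -x, the earthing lever sticks out to +y, a 54 mm high terminal block stands at -y, 78 mm out
- cell_mouth (a point): centre of the pot's mouth, on its axis in the plane of the rim; axes as the cell's. The aluminium bayonet collar here has a bore 72 mm across and two notches (at +x and -x), each 16 mm wide, reaching out to 44 mm from the axis
- half_mark (a point): the middle one of three small ribs on the pot's shoulder, 54 mm from the axis: the ribs lie at the cell's -x (entry), midway between -x and +y (this one: spot test, half-way) and +y (lock). Half-turned, one end of the lid's bar points at it
- earth_lever (a joint): earthing lever (rad): 0 sprung up, its brass rod reaching over the rim into the pot, where it bars the lid; grows as its pedal is pressed down. A spring catch snaps in at 0.87 and holds it; hard stop at 0.96; it springs up if let go before. Needs 2 N at first, 5 to 7 N near the catch. Latched, the rod stands clear: 55 mm or more from the pot's axis, up to 120 mm high
- lever_hinge (a point): middle of the lever's hinge pin, 64 mm from the pot's axis towards the cell's +y, 45 mm above the bench; the pin lies along the cell's x, and the pedal swings down in the plane of the cell's y and z. The lever rises outward at 42 degrees at joint 0 and slopes 8 degrees down when latched
- lever_pad (a point): point on the top face of the lever's black pedal, 85 mm from the hinge along the lever; moves with it. The pedal's face is 28 mm wide and runs from 58 to 110 mm from the hinge, 5 mm above the line through the hinge
- lid: the bayonet lid, black, about 0.25 kg, handle up on the bench. Origin at the centre of its underside. Plug 68 mm across (lowest 4 mm: 62); flange 90 mm across from 18 to 24 mm up; two brass lugs 10 mm wide on the plug, at the lid's +x and -x, reach 41 mm from the axis, 4 to 10 mm up; both ends alike. Seated, flange on the rim, its origin is 77 mm above the bench
- lid_bar (a point): middle of the lid's straight bar handle, on the lid's axis 39 mm above its underside; the bar is 62 mm long (along the lid's x, so over the lugs), 16 mm thick (y) and 30 mm high, from 24 to 54 mm above the underside
- spot_ring (a joint): turn of the hidden sprung ring under the collar (rad): 0 at rest; the lugs meet it after about 4 degrees of clockwise turn (from above) and drive it one to one against its spring (0.09 N m at first, 0.14 half-way): it reads about 0.71 at 45 degrees. Let go, the lid springs back. The lock resists from about 68 degrees, clicks from about 78 (ring 1.3). No anticlockwise turn
- blank_cover: bystander, the look-alike: a plain black round cover, flange 90 mm across, 46 mm tall in all, with a round knob 30 mm across and no lugs; it does not lock. Origin at the centre of its underside
- spare_insulator: bystander: a white ribbed porcelain standoff insulator, 42 mm across, 54 mm tall, brass boss on top, standing on the bench. Origin at the centre of its underside
- fuse_link: bystander: a white ceramic blade fuse, 32 x 88 x 52 mm (x, y, z), standing on the bench. Origin at the centre of its underside
- screwdriver: bystander: a black-handled screwdriver 200 mm long, 26 mm thick, lying along its own x. Origin under its middle
- multimeter: bystander: a grey hand multimeter 85 x 180 x 45 mm lying on its back, long side along its y. Origin at the centre of its underside
- hygrometer: bystander: a white display thermo-hygrometer standing up, 105 mm wide (y), 69 mm tall. Origin under its panel
- contact_cleaner: bystander: a spray can 60 mm across, 170 mm tall, standing. Origin at the centre of its underside
Things that resemble listed ones, but are neither listed nor needed, are in the scene too. What is shaped like the lid but orange or pink is not meant.

How it is judged:
By the outcome, as a careful person would: the job done as asked, in the order asked, and still so for the second after the job is handed in, while the arm keeps its last pose, push and grip.
It also fails if it takes over 64 s, if anything falls off the work surface, if the arm or the gripper's body presses on something with over 40 N, if the wrist force passes 120 N, or if a joint passes its speed limit or range.

## Robot

A 7-joint arm with a two-finger parallel gripper is mounted at the origin on the work surface. World frame = base frame: x ahead of the robot, y to its left, z up, the work surface at z = 0. Lengths are in m, angles in rad, forces in N, time in s.
With the tool pointing down it reaches from about 0.35 to 0.9 m from the base axis. Payload 19.9 kg.
Tool frame: the origin (TCP) lies midway between the tips of the shut fingers; the grasp point (between the pads) lies 19 mm behind it; z points along the fingers, y is the line along which they close (so a half turn about z gives the same grasp; the last joint's range is limited). The gripper opens to 94 mm and grips with 3 to 60 N. Pads are 16 mm wide; open, the fingers measure 119 mm over their backs; the gripper's body (75 mm by 177 mm) begins 78 mm behind the grasp point.
Start: joints at [-1.194, 0.417, -0.01, 1.614, 0.005, 1.111, -0.053], TCP at [0.254, 0.571, 0.205] pointing down, gripper open.
Joint ranges: [-2.81, 2.81], [-0.39, 2.02], [-1.27, 1.25], [0.06, 2.57], [-1.19, 4.33], [0.19, 2], [-2.82, 2.82]. Speed limits (rad/s): [1.89, 1.89, 2.39, 2.39, 3.01, 3.01, 3.01].

## Interface

Orientations are given as a unit quaternion [x, y, z, w].
In Python, from station import get_state, read_camera, camera_params, job_done gives the robot as it stands.
- The arm moves only by the tool drive_tool, never from a script. Its argument "moves" is a list of rows, each an object of numbers: "ax", "ay", "az": the turn, a rotation vector about the tool's x, y, z as a fraction of full scale; "x", "y", "z": the shift along the tool's x, y, z as a fraction of full scale; "jaw": the opening, from -1 (shut) to 1 (fully open). In form: [{"ax": .., "ay": .., "az": .., "x": .., "y": .., "z": .., "jaw": ..}, ...]. A call has 1 to 5 rows; each row shifts and turns the commanded pose from where the row before left it, along the tool's axes as they then stand; what a row does not reach is not made up. Full scale, the value 1, is 0.4 m for a shift and pi/4 rad for a turn. A row lasts 1/12 s, in which the tool goes at most 41.7 mm and 7.16 degrees, less where a joint would pass 70% of its speed; a pose out of reach is approached as far as the arm can. A call with a number of a shift or a turn outside -1 to 1 is refused whole. A call with a gripper value outside its range is refused whole. The fingers move at their own pace and stop on an object; the grip force is fixed at half the most. Time passes only in rows, so rows that do not move let the fingers close. It gives the time, the measured TCP pose, the force, the opening and the grip force at its end, in the units of the state.
- get_state(): the state, without advancing time (a new reading comes with each control period).
- read_camera(name): name is "side" or "top" or "wrist"; returns (picture, depth): 480x640x3 uint8, red, green, blue; 480x640 float32, m along the optical axis (not along the pixel's ray), 0 where there is no reading.
- camera_params(name): a dict with "fx", "fy", "cx", "cy" (pixels), "R" (3x3) and "t" (3): a world point X has camera coordinates R X + t. Camera axes: x right, y down, z forward; pixel columns grow to the right and rows downward; lengths in m; the calibration is good to about 2 mm. A picture is of the moment at which its call begins: read the wrist's pose just before it. camera_params takes no time and is no camera call; for the wrist camera it gives the pose at the moment of the call.
- job_done(): hands the job in; it is judged then, once.
The state is a dict: "t": time; "q": joint angles; "dq": joint speeds; "tau": joint torques, N m; "tcp_pos": TCP position; "orientation": TCP orientation; "force": force on the tool from outside, world axes, zero at the start; "moment": the same for the moment, N m; "width": opening from 0.0 (shut) to 1.0 (fully open); "grasp_force": force on a finger pad.
Only numpy, scipy, OpenCV 4.12 (cv2) and the standard library are available. Lean on these libraries where they do the work, as an engineer would, in place of code of your own. Each camera call takes 0.05 s, during which the arm holds its last target. There are 200 camera calls.

## Working session

There is one attempt and no reset: what is moved stays moved. The work goes in short steps, Python scripts to look and compute and a tool call to move; the robot and the scene stay as the last step left them, time stands still between calls to the robot, and variables do not carry over. Pictures are saved under pics/ and viewed, at most 11 in all, crops included, and the job is handed in when it is done.

Besides the shell and the picture viewer there is one more tool, called after "Request:" by a JSON object that holds its "op" and its "data". drive_tool: Moves the arm, as the interface text tells. Its arguments: {"type":"object","properties":{"moves":{"type":"array"}},"required":["moves"]}

```bash
mkdir -p pics; cat > h.py <<'E'
import numpy as np, cv2
from station import *
from scipy.spatial.transform import Rotation as Ro
def snap(n,f):
    P=camera_params(n); im,d=read_camera(n); cv2.imwrite(f'pics/{f}.png',im[:,:,::-1]); np.savez(f'pics/{f}.npz',im=im,d=d,**{k:np.array(P[k]) for k in('fx','fy','cx','cy','R','t')}); return im,d,P
def load(f): return np.load(f'pics/{f}.npz')
def pt(z,u,v,h=None):
    r=np.array([(u-z['cx'])/z['fx'],(v-z['cy'])/z['fy'],1.]); R=z['R'];c=-R.T@z['t']; w=R.T@r
    if h is not None: return c+w*(h-c[2])/w[2]
    return c+w*z['d'][int(round(v)),int(round(u))]
E
python3 - <<'E'
from h import *
for n in('top','side'):
    im,d,P=snap(n,n+'0'); print(n,-P['R'].T@P['t'],P['fx'],P['R'].round(2).tolist())
a=cv2.imread('pics/top0.png');b=cv2.imread('pics/side0.png')
s=get_state();print(s['t'],s['tcp_pos'],s['orientation'],s['force'])
E
```

```text
top [ 0.43256889 -0.00444519  1.27860659] 455.41035504960894 [[0.02, -1.0, -0.0], [-1.0, -0.02, -0.09], [0.09, 0.01, -1.0]]
side [ 0.4314387  -0.92747657  0.65841098] 463.309479885176 [[0.99, -0.11, 0.01], [-0.05, -0.53, -0.85], [0.1, 0.84, -0.53]]
0.1 [0.25345041 0.57096749 0.20491729] [ 2.07359105e-01  9.78264762e-01 -5.01467699e-04 -8.05281951e-05] [-1.08010789  0.27746508  0.60308256]
```

View pics/top0.png

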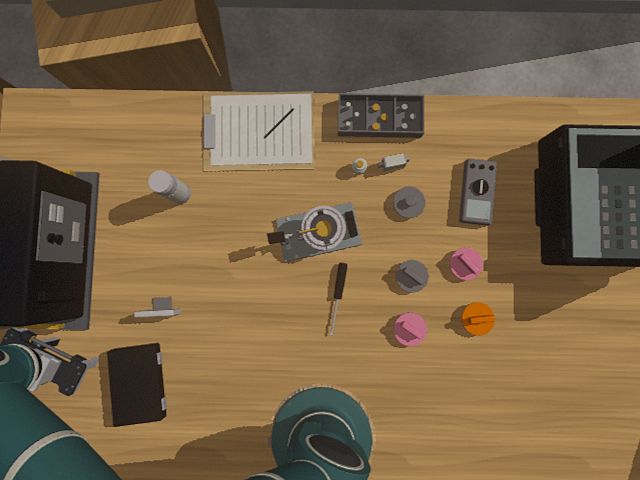

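View pics/side0.png

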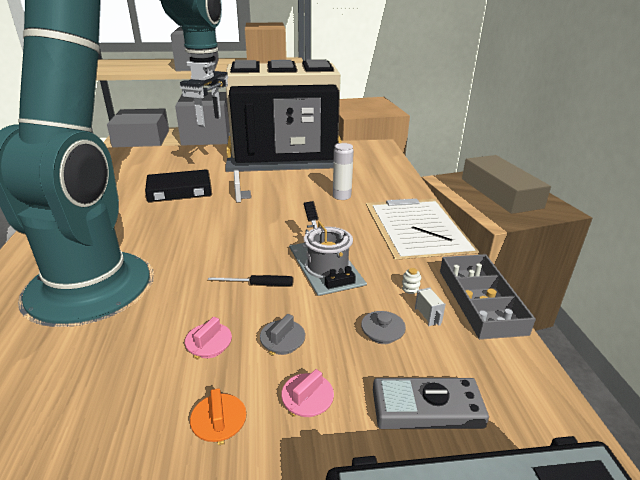

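Top view: the lid candidates are (412,277) black with a bar, (408,203) black with a round knob (the blank cover), (466,265) and (410,330) pink, and (478,319) orange. Only (412,277) is black with a bar, so it fits. The cell is at (322,230), with its pedal at (277,238). I'll confirm with enlarged crops.

```bash
python3 - <<'E'
from h import *
a=cv2.imread('pics/top0.png');b=cv2.imread('pics/side0.png')
f=lambda im,u,v,w,h,s:cv2.resize(im[v:v+h,u:u+w],None,fx=s,fy=s,interpolation=cv2.INTER_CUBIC)
A=f(a,260,195,110,75,7.27)[:300]
A=cv2.resize(a[195:270,260:370],(440,300),interpolation=cv2.INTER_CUBIC)   # x4
B=cv2.resize(a[247:307,382:442],(300,300),interpolation=cv2.INTER_CUBIC)  # x5
C=cv2.resize(b[195:295,280:380],(300,300),interpolation=cv2.INTER_CUBIC) # x3
D=cv2.resize(b[305:365,245:333],(440,300),interpolation=cv2.INTER_CUBIC) # x5
cv2.imwrite('pics/c1.png',np.vstack([np.hstack([A,B]),np.hstack([D,C])]))
z=load('top0')
# lid: mask by height
v,u=np.mgrid[0:480,0:640]
R,t=z['R'],z['t']
d=z['d'];X=np.stack([(u-z['cx'])/z['fx']*d,(v-z['cy'])/z['fy']*d,d],-1)-t; X=X@R
for nm,(u0,u1,v0,v1),(h0,h1) in (('bar',(392,434,255,300),(.04,.08)),('flange',(392,434,255,300),(.014,.034)),('rim',(295,350,200,255),(.085,.102)),('pedal',(262,292,225,250),(.06,.2)),('plate',(262,368,195,265),(.006,.02)),('bench',(380,450,350,400),(-.05,.05))):
    P=X[v0:v1,u0:u1].reshape(-1,3); P=P[(P[:,2]>h0)&(P[:,2]<h1)]
    c=P.mean(0); w,V=np.linalg.eigh(np.cov((P-c)[:,:2].T)); print(nm,len(P),c.round(4),np.median(P[:,2]).round(4),np.sqrt(w).round(4),np.degrees(np.arctan2(V[1,1],V[0,1])).round(1), (cv2.minAreaRect(P[:,:2].astype(np.float32))))
    if nm in('rim','flange'):print(cv2.minEnclosingCircle(P[:,:2].astype(np.float32)))
E
```

```text
bar 150 [ 0.4434 -0.2382  0.0519] 0.052 [0.0049 0.018 ] 53.6 ((0.44358760118484497, -0.23877906799316406), (0.06234028935432434, 0.016374127939343452), 53.504276275634766)
flange 677 [ 0.4434 -0.2375  0.0227] 0.0227 [0.0231 0.0247] 141.4 ((0.4435092806816101, -0.23829811811447144), (0.08496034145355225, 0.08850827068090439), 0.7913834452629089)
((0.4432913064956665, -0.23876066505908966), 0.04483088478446007)
rim 872 [0.5648 0.0064 0.0922] 0.0923 [0.0339 0.0344] 97.7 ((0.5656000375747681, 0.006869316101074219), (0.11394151300191879, 0.11409242451190948), 45.85066604614258)
((0.565095841884613, 0.010620590299367905), 0.0616447851061821)
pedal 228 [0.5354 0.1232 0.1009] 0.1031 [0.008  0.0155] 99.7 ((0.5360126495361328, 0.12154100835323334), (0.03171538561582565, 0.05815540999174118), 5.448619365692139)
plate 1788 [0.5527 0.0317 0.0119] 0.0114 [0.0411 0.0699] 101.0 ((0.5618171691894531, 0.015521973371505737), (0.2551354169845581, 0.19465753436088562), 86.075927734375)
bench 3488 [ 0.1736 -0.2496 -0.0013] -0.0014 [0.0386 0.0554] 92.2 ((0.1736278235912323, -0.2503197193145752), (0.13328571617603302, 0.19179534912109375), 0.8172485828399658)
```

View pics/c1.png

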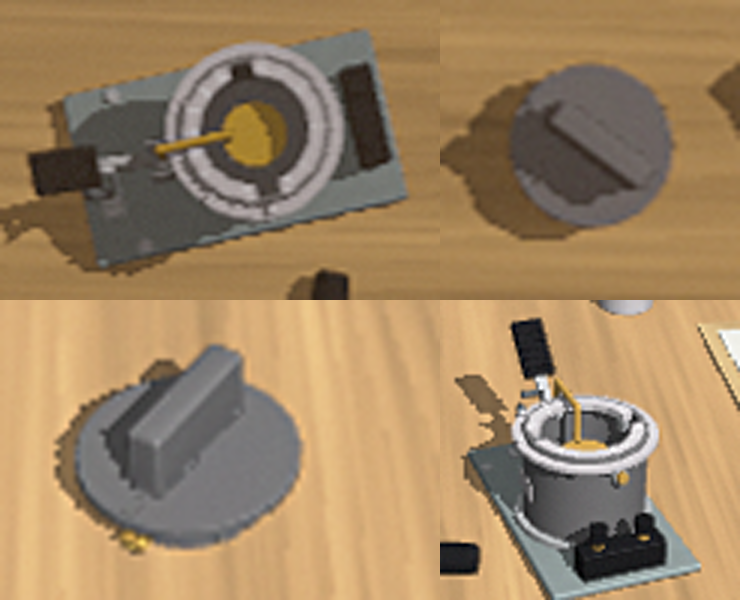

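The crop confirms it: the lid at top (412,277) is black with a straight bar, and a brass lug shows in the side view. Next I'll fit the cell pose and plan the approach to the pedal.

```bash
cat >> h.py <<'E'
def plan(tp,yaw,n):
    "rows to TCP tp with tool y at yaw deg (tool down)"
    s=get_state(); p=np.array(s['tcp_pos']); R=Ro.from_quat(s['orientation'])
    y=np.radians(yaw); Y=np.array([np.cos(y),np.sin(y),0]); Z=np.array([0,0,-1.]); T=Ro.from_matrix(np.array([np.cross(Y,Z),Y,Z]).T)
    rv=(R.inv()*T).as_rotvec(); 
    print('t',round(s['t'],2),'tcp',p.round(4),'F',np.round(s['force'],1),'q7',round(s['q'][6],2),'yaw',np.degrees(np.arctan2(*R.as_matrix()[[1,0],1])).round(1))
    for i in range(n):
        Ri=R*Ro.from_rotvec(rv*i/n)
        print((Ri.inv().apply((np.array(tp)-p)/n)/.4).round(4),(rv/n/(np.pi/4)).round(3))
E
python3 - <<'E'
from h import *
from scipy.optimize import least_squares
z=load('top0')
# notches & plate corners from crop (x4 scale, offset 260,195)
q=lambda x,y,h:pt(z,260+x/4-.4,195+y/4-.4,h)
n1,n2=q(242,70,.093),q(268,190,.093); print('notch',n1,n2,(n1+n2)/2,np.degrees(np.arctan2(*(n1-n2)[[1,0]])))
c=[q(65,98,.012),q(368,30,.012),q(406,196,.012),q(103,264,.012)]
for i in range(4): e=c[(i+1)%4]-c[i];print(np.linalg.norm(e).round(4),np.degrees(np.arctan2(e[1],e[0])).round(1))
print('plate c',np.mean(c,0))
v,u=np.mgrid[200:255,295:350];d=z['d'][200:255,295:350]
X=(np.stack([(u-z['cx'])/z['fx']*d,(v-z['cy'])/z['fy']*d,d],-1)-z['t'])@z['R']
P=X.reshape(-1,3);P=P[(P[:,2]>.088)&(P[:,2]<.098)]
r=least_squares(lambda a:np.maximum(np.abs(np.hypot(P[:,0]-a[0],P[:,1]-a[1])-.0435)-.0075,0),[.565,.005],loss='soft_l1',f_scale=.002).x;print('rim',r)
yaw=np.radians(13);y=np.array([-np.sin(yaw),np.cos(yaw)])
for o in(.066,.074): print(o,r+y*(.064+o))
a=r+y*(.130); plan([a[0],a[1],.15],13,14)
E
```

```text
notch [0.60403449 0.01660475 0.093     ] [ 0.52532261 -0.00199096  0.093     ] [0.56467855 0.00730689 0.093     ] 13.292423369672298
0.218 -76.1
0.1198 -166.4
0.2161 103.8
0.1195 14.5
plate c [0.56164949 0.02138052 0.012     ]
rim [0.56527449 0.00645367]
0.066 [0.53603085 0.13312178]
0.074 [0.53423124 0.14091674]
t 0.1 tcp [0.2535 0.571  0.2049] F [-1.1  0.3  0.6] q7 -0.05 yaw 66.1
[-0.0778 -0.051   0.0099] [-0.     0.     0.084]
[-0.081  -0.0457  0.0099] [-0.     0.     0.084]
[-0.0839 -0.0403  0.0099] [-0.     0.     0.084]
[-0.0864 -0.0346  0.0098] [-0.     0.     0.084]
[-0.0885 -0.0289  0.0098] [-0.     0.     0.084]
[-0.0902 -0.0229  0.0098] [-0.     0.     0.084]
[-0.0915 -0.0169  0.0098] [-0.     0.     0.084]
[-0.0924 -0.0108  0.0098] [-0.     0.     0.084]
[-0.0929 -0.0047  0.0098] [-0.     0.     0.084]
[-0.093   0.0014  0.0098] [-0.     0.     0.084]
[-0.0927  0.0076  0.0098] [-0.     0.     0.084]
[-0.092   0.0137  0.0098] [-0.     0.     0.084]
[-0.0909  0.0198  0.0098] [-0.     0.     0.084]
[-0.0894  0.0257  0.0098] [-0.     0.     0.084]
```

Request:
{"op": "drive_tool", "data": {"moves": [{"x": -0.078, "y": -0.051, "az": 0.084, "jaw": -1}, {"x": -0.081, "y": -0.046, "az": 0.084, "jaw": -1}, {"x": -0.084, "y": -0.04, "az": 0.084, "jaw": -1}, {"x": -0.086, "y": -0.035, "az": 0.084, "jaw": -1}, {"x": -0.088, "y": -0.029, "az": 0.084, "jaw": -1}]}}

```text
validation failed for argument at $.mo...
```

Request:
{"op": "drive_tool", "data": {"moves": [{"x": -0.09, "y": -0.023, "az": 0.084, "jaw": -1}, {"x": -0.0915, "y": -0.017, "az": 0.084, "jaw": -1}, {"x": -0.092, "y": -0.011, "az": 0.084, "jaw": -1}, {"x": -0.093, "y": -0.005, "az": 0.084, "jaw": -1}, {"x": -0.093, "y": 0.001, "az": 0.084, "jaw": -1}]}}

```text
validation failed for argument at $.mo...
```

Request:
{"op": "drive_tool", "data": {"moves": [{"x": -0.093, "y": 0.008, "az": 0.084, "jaw": -1}, {"x": -0.092, "y": 0.014, "az": 0.084, "jaw": -1}, {"x": -0.091, "y": 0.02, "az": 0.084, "jaw": -1}, {"x": -0.089, "y": 0.026, "az": 0.084, "jaw": -1}, {"z": 0.05, "jaw": -1}]}}

```text
validation failed for argument at $.mo...
```

```bash
python3 - <<'E'
from h import *
plan([.5360,.1331,.13],13,4)
im,d,P=snap('wrist','w0')
E
```

```text
t 0.1 tcp [0.2535 0.571  0.2049] F [-1.1  0.3  0.6] q7 -0.05 yaw 66.1
[-0.2724 -0.1784  0.047 ] [-0.     0.     0.295]
[-0.3061 -0.1112  0.0469] [-0.     0.     0.295]
[-0.3235 -0.038   0.0469] [-0.     0.     0.295]
[-0.3236  0.0373  0.0468] [-0.     0.     0.295]
```

View pics/w0.png

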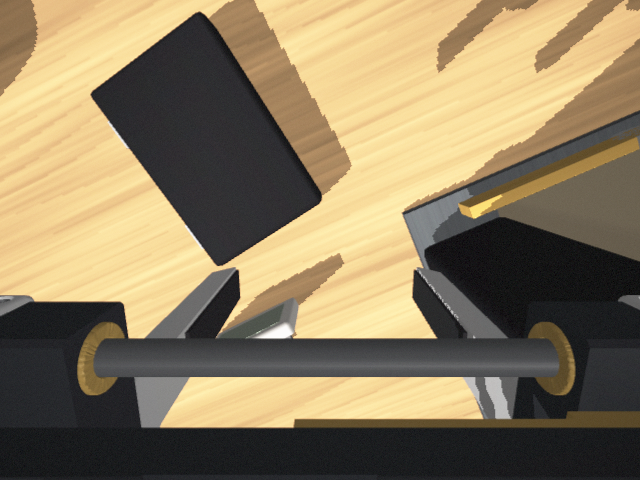

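The moves were refused; all the keys are probably required. The wrist view at the start pose shows the black box at (205,140) and the fingers open.

Request:
{"op": "drive_tool", "data": {"moves": [{"ax": 0, "ay": 0, "az": 0.084, "x": -0.078, "y": -0.051, "z": 0, "jaw": -1}, {"ax": 0, "ay": 0, "az": 0.084, "x": -0.081, "y": -0.046, "z": 0, "jaw": -1}, {"ax": 0, "ay": 0, "az": 0.084, "x": -0.084, "y": -0.04, "z": 0, "jaw": -1}, {"ax": 0, "ay": 0, "az": 0.084, "x": -0.086, "y": -0.035, "z": 0, "jaw": -1}, {"ax": 0, "ay": 0, "az": 0.084, "x": -0.088, "y": -0.029, "z": 0, "jaw": -1}]}}

```text
t: 0.57
tcp_pos: [0.3549, 0.4132, 0.2054]
orientation: [0.367, 0.93, -0.0, -0.0]
force: [1.0, 1.3, 0.1]
width: 0.681
grasp_force: 0.0
```

Request:
{"op": "drive_tool", "data": {"moves": [{"ax": 0, "ay": 0, "az": 0.084, "x": -0.09, "y": -0.023, "z": 0, "jaw": -1}, {"ax": 0, "ay": 0, "az": 0.084, "x": -0.0915, "y": -0.017, "z": 0, "jaw": -1}, {"ax": 0, "ay": 0, "az": 0.084, "x": -0.092, "y": -0.011, "z": 0, "jaw": -1}, {"ax": 0, "ay": 0, "az": 0.084, "x": -0.093, "y": -0.005, "z": 0, "jaw": -1}, {"ax": 0, "ay": 0, "az": 0.084, "x": -0.093, "y": 0.001, "z": 0, "jaw": -1}]}}

```text
t: 0.98
tcp_pos: [0.4555, 0.2569, 0.2055]
orientation: [0.514, 0.858, 0.0, -0.0]
force: [1.3, 0.7, 0.1]
width: 0.322
grasp_force: 0.0
```

Request:
{"op": "drive_tool", "data": {"moves": [{"ax": 0, "ay": 0, "az": 0.084, "x": -0.093, "y": 0.008, "z": 0, "jaw": -1}, {"ax": 0, "ay": 0, "az": 0.084, "x": -0.092, "y": 0.014, "z": 0, "jaw": -1}, {"ax": 0, "ay": 0, "az": 0.084, "x": -0.091, "y": 0.02, "z": 0, "jaw": -1}, {"ax": 0, "ay": 0, "az": 0.084, "x": -0.089, "y": 0.026, "z": 0, "jaw": -1}, {"ax": 0, "ay": 0, "az": 0, "x": 0, "y": 0, "z": 0.05, "jaw": -1}]}}

```text
t: 1.4
tcp_pos: [0.5409, 0.1274, 0.1882]
orientation: [0.626, 0.78, 0.002, 0.002]
force: [1.5, -1.2, -0.5]
width: 0.007
grasp_force: 0.0
```

```bash
python3 - <<'E'
from h import *
plan([.5360,.1331,.13],13,3)
im,d,P=snap('wrist','w1')
E
```

```text
t 1.4 tcp [0.5409 0.1274 0.1882] F [ 1.5 -1.2 -0.5] q7 0.06 yaw 12.4
[ 0.0056 -0.0032  0.0485] [ 0.002  0.001 -0.004]
[ 0.0056 -0.0031  0.0485] [ 0.002  0.001 -0.004]
[ 0.0056 -0.003   0.0485] [ 0.002  0.001 -0.004]
```

View pics/w1.png

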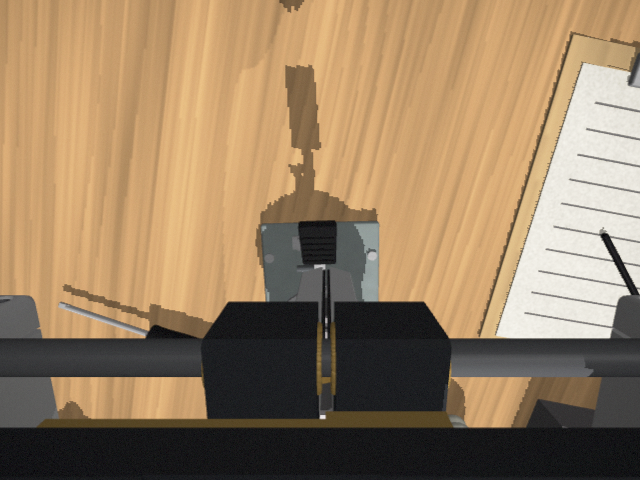

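The pedal is at (318,240) in the wrist image, in line with the fingertips at column 324.

Request:
{"op": "drive_tool", "data": {"moves": [{"ax": 0.002, "ay": 0.001, "az": -0.004, "x": 0.006, "y": -0.003, "z": 0.048, "jaw": -1}, {"ax": 0.002, "ay": 0.001, "az": -0.004, "x": 0.006, "y": -0.003, "z": 0.048, "jaw": -1}, {"ax": 0, "ay": 0, "az": 0, "x": 0.005, "y": -0.003, "z": 0.048, "jaw": -1}, {"ax": 0, "ay": 0, "az": 0, "x": 0, "y": 0, "z": 0, "jaw": -1}]}}

```text
t: 1.78
tcp_pos: [0.5289, 0.1402, 0.125]
orientation: [0.618, 0.786, -0.003, -0.003]
force: [-1.4, 0.4, 0.0]
width: 0.005
grasp_force: 0.0
```

```bash
python3 - <<'E'
from h import *
z=load('w1')
for uv in((318,224),(318,240),(318,260),(303,240),(334,240)): print(uv,pt(z,*uv).round(4))
plan([.5342,.1409,.034],13,10)
E
```

```text
(318, 224) [0.5316 0.1457 0.1205]
(318, 240) [0.5345 0.1317 0.1103]
(318, 260) [0.5386 0.1112 0.0929]
(303, 240) [0.5234 0.1309 0.1167]
(334, 240) [0.5461 0.1347 0.1119]
t 1.78 tcp [0.5289 0.1402 0.125 ] F [-1.4  0.4  0. ] q7 0.08 yaw 13.6
[-0.0002  0.0015  0.0227] [-0.001 -0.     0.001]
[-0.0002  0.0015  0.0227] [-0.001 -0.     0.001]
[-0.0002  0.0015  0.0227] [-0.001 -0.     0.001]
[-0.0002  0.0015  0.0227] [-0.001 -0.     0.001]
[-0.0001  0.0014  0.0227] [-0.001 -0.     0.001]
[-0.0001  0.0014  0.0227] [-0.001 -0.     0.001]
[-0.0001  0.0014  0.0227] [-0.001 -0.     0.001]
[-0.0001  0.0014  0.0227] [-0.001 -0.     0.001]
[-0.0001  0.0014  0.0227] [-0.001 -0.     0.001]
[-0.0001  0.0014  0.0227] [-0.001 -0.     0.001]
```

Request:
{"op": "drive_tool", "data": {"moves": [{"ax": 0, "ay": 0, "az": 0, "x": -0.02, "y": 0.013, "z": 0, "jaw": -1}, {"ax": 0, "ay": 0, "az": 0, "x": 0, "y": 0, "z": 0.03, "jaw": -1}, {"ax": 0, "ay": 0, "az": 0, "x": 0.002, "y": 0, "z": 0.03, "jaw": -1}, {"ax": 0, "ay": 0, "az": 0, "x": 0.003, "y": 0, "z": 0.03, "jaw": -1}, {"ax": 0, "ay": 0, "az": 0, "x": 0.003, "y": 0, "z": 0.03, "jaw": -1}]}}

```text
t: 2.2
tcp_pos: [0.5372, 0.1366, 0.0789]
orientation: [0.619, 0.785, -0.001, -0.002]
force: [-0.6, 1.5, 2.6]
width: 0.006
grasp_force: 1.3
```

Request:
{"op": "drive_tool", "data": {"moves": [{"ax": 0, "ay": 0, "az": 0, "x": 0.004, "y": 0, "z": 0.03, "jaw": -1}, {"ax": 0, "ay": 0, "az": 0, "x": 0.004, "y": 0, "z": 0.03, "jaw": -1}, {"ax": 0, "ay": 0, "az": 0, "x": 0.003, "y": 0, "z": 0.02, "jaw": -1}, {"ax": 0, "ay": 0, "az": 0, "x": 0, "y": 0, "z": 0, "jaw": -1}, {"ax": 0, "ay": 0, "az": 0, "x": 0, "y": 0, "z": 0, "jaw": -1}]}}

```text
t: 2.62
tcp_pos: [0.5355, 0.1406, 0.0472]
orientation: [0.619, 0.785, -0.001, -0.002]
force: [-3.7, 1.5, 4.6]
width: 0.003
grasp_force: 1.8
```

Request:
{"op": "drive_tool", "data": {"moves": [{"ax": 0, "ay": 0, "az": 0, "x": 0, "y": 0, "z": 0.008, "jaw": -1}, {"ax": 0, "ay": 0, "az": 0, "x": 0, "y": 0, "z": 0.008, "jaw": -1}, {"ax": 0, "ay": 0, "az": 0, "x": 0, "y": 0, "z": 0.008, "jaw": -1}, {"ax": 0, "ay": 0, "az": 0, "x": 0, "y": 0, "z": 0, "jaw": -1}, {"ax": 0, "ay": 0, "az": 0, "x": 0, "y": 0, "z": 0, "jaw": -1}]}}

```text
t: 3.03
tcp_pos: [0.536, 0.1405, 0.0383]
orientation: [0.619, 0.785, -0.001, -0.002]
force: [-1.9, 0.5, 3.9]
width: 0.007
grasp_force: 2.2
```

Request:
{"op": "drive_tool", "data": {"moves": [{"ax": 0, "ay": 0, "az": 0, "x": 0, "y": 0, "z": 0.005, "jaw": -1}, {"ax": 0, "ay": 0, "az": 0, "x": 0, "y": 0, "z": 0, "jaw": -1}, {"ax": 0, "ay": 0, "az": 0, "x": 0, "y": 0, "z": 0, "jaw": -1}]}}

```text
t: 3.28
tcp_pos: [0.5361, 0.1404, 0.0364]
orientation: [0.619, 0.785, -0.001, -0.001]
force: [-1.1, -2.4, 5.1]
width: 0.002
grasp_force: 2.2
```

Request:
{"op": "drive_tool", "data": {"moves": [{"ax": 0, "ay": 0, "az": 0, "x": 0.0, "y": 0, "z": -0.01, "jaw": -1}, {"ax": 0, "ay": 0, "az": 0, "x": 0, "y": 0, "z": -0.05, "jaw": -1}, {"ax": 0, "ay": 0, "az": 0, "x": 0, "y": 0, "z": -0.1, "jaw": -1}, {"ax": 0, "ay": 0, "az": 0, "x": 0, "y": 0, "z": -0.1, "jaw": 0}, {"ax": 0, "ay": 0, "az": 0, "x": 0, "y": 0, "z": -0.1, "jaw": 0}]}}

```text
t: 3.7
tcp_pos: [0.5361, 0.1403, 0.1822]
orientation: [0.619, 0.785, -0.001, -0.002]
force: [0.7, 0.2, 0.5]
width: 0.115
grasp_force: 0.0
```

```bash
python3 - <<'E'
from h import *
im,d,P=snap('side','side1')
im,d,P=snap('wrist','w2')
b=cv2.imread('pics/side1.png')
C=cv2.resize(b[195:295,280:380],(400,400),interpolation=cv2.INTER_CUBIC)
cv2.imwrite('pics/c2.png',np.hstack([C,cv2.resize(cv2.imread('pics/w2.png'),(400,300))[:, :].repeat(1,0) if 0 else cv2.copyMakeBorder(cv2.resize(cv2.imread('pics/w2.png'),(400,300)),0,100,0,0,cv2.BORDER_CONSTANT)]))
plan([.4435,-.2385,.25],-36.5,10)
E
```

```text
t 3.8 tcp [0.5392 0.1412 0.1865] F [ 1.1 -0.9 -1.7] q7 0.05 yaw 13.5
[-0.0867 -0.0453 -0.0164] [ 0.    -0.001  0.111]
[-0.0903 -0.0376 -0.0163] [ 0.    -0.001  0.111]
[-0.0932 -0.0296 -0.0163] [ 0.    -0.001  0.111]
[-0.0955 -0.0214 -0.0162] [ 0.    -0.001  0.111]
[-0.097  -0.013  -0.0162] [ 0.    -0.001  0.111]
[-0.0978 -0.0045 -0.0161] [ 0.    -0.001  0.111]
[-0.0978  0.0041 -0.0161] [ 0.    -0.001  0.111]
[-0.0971  0.0125 -0.016 ] [ 0.    -0.001  0.111]
[-0.0956  0.021  -0.016 ] [ 0.    -0.001  0.111]
[-0.0934  0.0292 -0.0159] [ 0.    -0.001  0.111]
```

View pics/c2.png

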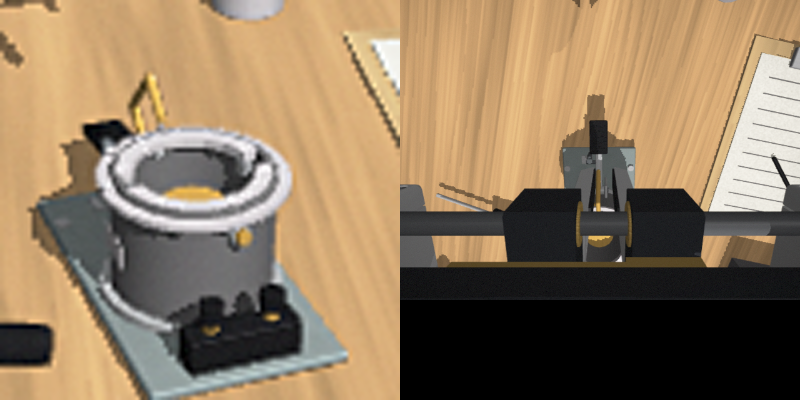

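The lever is latched in the side view: the pedal is down and the rod stands upright clear of the mouth. The next stop is a close wrist look at the pot from the other side, on the way to the lid.

Request:
{"op": "drive_tool", "data": {"moves": [{"ax": 0, "ay": 0, "az": 0, "x": -0.095, "y": 0, "z": -0.035, "jaw": 0}, {"ax": 0, "ay": 0, "az": 0, "x": -0.095, "y": 0, "z": -0.035, "jaw": 0}, {"ax": 0, "ay": 0, "az": 0, "x": -0.095, "y": 0, "z": -0.035, "jaw": 0}, {"ax": 0, "ay": 0, "az": 0, "x": -0.095, "y": 0, "z": -0.035, "jaw": 0}, {"ax": 0, "ay": 0, "az": 0, "x": -0.095, "y": 0, "z": -0.035, "jaw": 0}]}}

```text
t: 4.22
tcp_pos: [0.5811, -0.046, 0.2509]
orientation: [0.619, 0.785, -0.001, -0.002]
force: [0.8, -0.0, -0.1]
width: 0.495
grasp_force: 0.0
```

Request:
{"op": "drive_tool", "data": {"moves": [{"ax": 0, "ay": 0, "az": 0, "x": -0.09, "y": 0, "z": -0.03, "jaw": 0}, {"ax": 0, "ay": 0, "az": 0, "x": -0.09, "y": 0, "z": 0, "jaw": 0}, {"ax": 0, "ay": 0, "az": 0, "x": 0, "y": 0, "z": 0, "jaw": 0}, {"ax": 0, "ay": 0, "az": 0, "x": 0, "y": 0, "z": 0, "jaw": 0}, {"ax": 0, "ay": 0, "az": 0, "x": 0, "y": 0, "z": 0, "jaw": 0}]}}

```text
t: 4.63
tcp_pos: [0.5978, -0.1138, 0.2615]
orientation: [0.619, 0.785, -0.001, -0.002]
force: [0.4, 1.0, 0.3]
width: 0.503
grasp_force: 0.0
```

```bash
python3 - <<'E'
from h import *
im,d,P=snap('wrist','w3')
plan([.4435,-.2385,.25],-36.5,6)
E
```

```text
t 4.68 tcp [ 0.5979 -0.1132  0.2616] F [-0.2  0.8  0.4] q7 0.53 yaw 13.6
[-0.0357 -0.0748  0.005 ] [-0.001 -0.     0.185]
[-0.0462 -0.0688  0.005 ] [-0.001 -0.     0.185]
[-0.0557 -0.0614  0.0049] [-0.001 -0.     0.185]
[-0.064  -0.0526  0.0049] [-0.001 -0.     0.185]
[-0.0709 -0.0428  0.0049] [-0.001 -0.     0.185]
[-0.0764 -0.0321  0.0048] [-0.001 -0.     0.185]
```

View pics/w3.png

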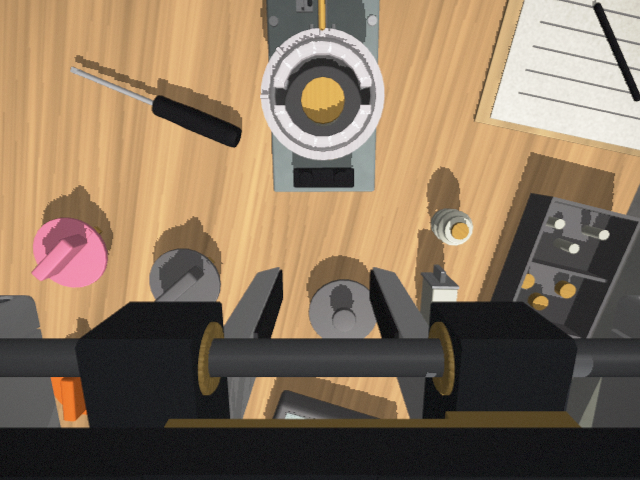

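The wrist view shows the pot at (322,95), its notches at about (281,97) and (363,97), and the rod clear at (322,15). The lid is at (185,280). I'll fit these precisely.

```bash
python3 - <<'E'
from h import *
from scipy.optimize import least_squares
z=load('w3')
def cloud(u0,u1,v0,v1):
    v,u=np.mgrid[v0:v1,u0:u1];d=z['d'][v0:v1,u0:u1]
    return ((np.stack([(u-z['cx'])/z['fx']*d,(v-z['cy'])/z['fy']*d,d],-1)-z['t'])@z['R']).reshape(-1,3)
P=cloud(250,400,20,170);P=P[(P[:,2]>.086)&(P[:,2]<.104)]
hs=np.histogram(P[:,2],18,(.086,.104));print(hs[0])
def fit(P,r0,r1,c0):return least_squares(lambda a:np.maximum(np.abs(np.hypot(P[:,0]-a[0],P[:,1]-a[1])-(r0+r1)/2)-(r1-r0)/2,0),c0,loss='soft_l1',f_scale=.002).x
c=fit(P,.036,.050,[.565,.0065]);print('rim',c,np.median(P[:,2]));
# notch: polar sample at collar
g=cv2.cvtColor(z['im'],cv2.COLOR_RGB2GRAY).astype(np.float32)
def proj(X):
    x=X@z['R'].T+z['t'];return (x[:,:2]/x[:,2:])*[z['fx'],z['fy']]+[z['cx'],z['cy']]
th=np.radians(np.arange(0,360,.5));prof=0
for r in np.arange(.038,.0425,.001):
    q=proj(np.c_[c[0]+r*np.cos(th),c[1]+r*np.sin(th),0*th+.0945]).astype(np.float32)
    prof=prof+cv2.remap(g,q[None,:,0],q[None,:,1],cv2.INTER_LINEAR)[0]/5
for m in(13,193):
    a=(np.degrees(th)-m+180)%360-180;k=np.abs(a)<25;o=np.argsort(a[k]);A=a[k][o];V=prof[k][o]
    lo=A[V<(V.min()+V.max())/2];print(m,V.min(),V.max(),'notch',m+lo.min(),m+lo.max(),m+(lo.min()+lo.max())/2)
# collar z via inner/outer; image outer circle check
P=cloud(140,230,240,330)
B=P[(P[:,2]>.045)&(P[:,2]<.07)];F=P[(P[:,2]>.015)&(P[:,2]<.032)]
print('bar',len(B),np.median(B[:,2]),cv2.minAreaRect(B[:,:2].astype(np.float32)));print('flange',np.median(F[:,2]),fit(F,0,.045,[.4435,-.2385]),cv2.minEnclosingCircle(F[:,:2].astype(np.float32)))
E
```

```text
[   7   14   35  277 1190 1370  426  496 1631 1737  398   20    4    4
   10   18    8   12]
rim [0.56500801 0.00556533] 0.0940127026476103
13 39.92383 241.12617 notch 1.5 22.5 12.0
193 53.162304 240.22325 notch 184.5 206.0 195.25
bar 553 0.05347701461946855 ((0.4441911578178406, -0.23875738680362701), (0.05928713455796242, 0.015923956409096718), 53.828189849853516)
flange 0.023746802818283473 [ 0.44315246 -0.23954621] ((0.443086177110672, -0.23992446064949036), 0.04491940140724182)
```

```bash
python3 - <<'E'
from h import *
for f,b in(('w3',0),('top0',0.0014)):
    z=load(f);v,u=np.mgrid[0:480,0:640];d=z['d']
    X=((np.stack([(u-z['cx'])/z['fx']*d,(v-z['cy'])/z['fy']*d,d],-1)-z['t'])@z['R']).reshape(-1,3)
    r=np.hypot(X[:,0]-.565,X[:,1]-.006)
    for a in np.arange(.034,.054,.002):
        k=(r>a)&(r<a+.002)&(X[:,2]>.08)&(X[:,2]<.1);print(f,round(a,3),k.sum(),np.median(X[k,2]).round(4)+b)
plan([.4436,-.2390,.2],-36.4,8)
E
```

```text
w3 0.034 252 0.0934
w3 0.036 418 0.095
w3 0.038 541 0.095
w3 0.04 572 0.0951
w3 0.042 676 0.095
w3 0.044 705 0.095
w3 0.046 717 0.095
w3 0.048 588 0.0945
w3 0.05 761 0.0913
w3 0.052 821 0.0911
top0 0.034 7 0.0954
top0 0.036 54 0.09519999999999999
top0 0.038 65 0.0953
top0 0.04 59 0.0961
top0 0.042 67 0.095
top0 0.044 86 0.095
top0 0.046 82 0.0953
top0 0.048 85 0.0939
top0 0.05 86 0.0916
top0 0.052 98 0.09129999999999999
t 4.68 tcp [ 0.5979 -0.1132  0.2616] F [-0.2  0.8  0.4] q7 0.53 yaw 13.6
[-0.027  -0.056   0.0194] [-0.001 -0.     0.139]
[-0.0329 -0.0528  0.0194] [-0.001 -0.     0.139]
[-0.0384 -0.0489  0.0193] [-0.001 -0.     0.139]
[-0.0435 -0.0444  0.0193] [-0.001 -0.     0.139]
[-0.0481 -0.0394  0.0193] [-0.001 -0.     0.139]
[-0.0521 -0.034   0.0193] [-0.001 -0.     0.139]
[-0.0555 -0.0281  0.0193] [-0.001 -0.     0.139]
[-0.0582 -0.0219  0.0192] [-0.001 -0.     0.139]
```

Request:
{"op": "drive_tool", "data": {"moves": [{"ax": 0, "ay": 0, "az": 0.139, "x": -0.027, "y": -0.056, "z": 0.019, "jaw": 0}, {"ax": 0, "ay": 0, "az": 0.139, "x": -0.033, "y": -0.053, "z": 0.019, "jaw": 0}, {"ax": 0, "ay": 0, "az": 0.139, "x": -0.038, "y": -0.049, "z": 0.019, "jaw": 0}, {"ax": 0, "ay": 0, "az": 0.139, "x": -0.0435, "y": -0.0445, "z": 0.019, "jaw": 0}, {"ax": 0, "ay": 0, "az": 0.139, "x": -0.048, "y": -0.039, "z": 0.019, "jaw": 0}]}}

```text
t: 5.1
tcp_pos: [0.5006, -0.1918, 0.2238]
orientation: [0.809, 0.588, -0.001, -0.002]
force: [0.1, 0.1, 0.1]
width: 0.497
grasp_force: 0.0
```

Request:
{"op": "drive_tool", "data": {"moves": [{"ax": 0, "ay": 0, "az": 0.139, "x": -0.052, "y": -0.034, "z": 0.019, "jaw": 0}, {"ax": 0, "ay": 0, "az": 0.139, "x": -0.0555, "y": -0.028, "z": 0.019, "jaw": 0}, {"ax": 0, "ay": 0, "az": 0.139, "x": -0.058, "y": -0.022, "z": 0.019, "jaw": 0}, {"ax": 0, "ay": 0, "az": 0, "x": 0, "y": 0, "z": 0, "jaw": 0}, {"ax": 0, "ay": 0, "az": 0, "x": 0, "y": 0, "z": 0, "jaw": 0}]}}

```text
t: 5.52
tcp_pos: [0.4432, -0.239, 0.2015]
orientation: [0.893, 0.45, -0.001, -0.001]
force: [-0.0, 1.4, 0.2]
width: 0.502
grasp_force: 0.0
```

```bash
python3 - <<'E'
from h import *
from scipy.optimize import least_squares
plan([.4436,-.2390,.029],-36.4,6)
z=load('w3');v,u=np.mgrid[0:480,0:640];d=z['d']
X=((np.stack([(u-z['cx'])/z['fx']*d,(v-z['cy'])/z['fy']*d,d],-1)-z['t'])@z['R']).reshape(-1,3)
k=(np.hypot(X[:,0]-.565,X[:,1]-.006)<.054)&(X[:,2]>.0935)&(X[:,2]<.098);P=X[k]
print(cv2.minEnclosingCircle(P[:,:2].astype(np.float32)))
o=least_squares(lambda a:np.maximum(np.abs(np.hypot(P[:,0]-a[0],P[:,1]-a[1])-a[2])-.0062,0),[.565,.006,.0425],loss='soft_l1',f_scale=.001).x;print(o)
E
```

```text
t 5.52 tcp [ 0.4432 -0.239   0.2015] F [-0.   1.4  0.2] q7 -0.01 yaw -36.5
[0.0002 0.0004 0.0719] [-0.001  0.    -0.   ]
[0.0002 0.0003 0.0719] [-0.001  0.    -0.   ]
[0.0002 0.0003 0.0719] [-0.001  0.    -0.   ]
[0.0001 0.0003 0.0719] [-0.001  0.    -0.   ]
[0.0001 0.0002 0.0719] [-0.001  0.    -0.   ]
[0.0001 0.0002 0.0719] [-0.001  0.    -0.   ]
((0.5632562637329102, 0.007099546957761049), 0.05270087346434593)
[0.56490522 0.00487967 0.04303037]
```

Request:
{"op": "drive_tool", "data": {"moves": [{"ax": 0, "ay": 0, "az": 0, "x": 0, "y": 0, "z": 0.09, "jaw": 0}, {"ax": 0, "ay": 0, "az": 0, "x": 0, "y": 0, "z": 0.09, "jaw": 0}, {"ax": 0, "ay": 0, "az": 0, "x": 0, "y": 0, "z": 0.09, "jaw": 0}, {"ax": 0, "ay": 0, "az": 0, "x": 0, "y": 0, "z": 0.08, "jaw": 0}, {"ax": 0, "ay": 0, "az": 0, "x": 0, "y": 0, "z": 0.06, "jaw": 0}]}}

```text
t: 5.93
tcp_pos: [0.4433, -0.2375, 0.035]
orientation: [0.892, 0.452, -0.002, -0.002]
force: [1.2, 0.0, 1.1]
width: 0.504
grasp_force: 0.0
```

Request:
{"op": "drive_tool", "data": {"moves": [{"ax": 0, "ay": 0, "az": 0, "x": 0, "y": 0, "z": 0.02, "jaw": 0}, {"ax": 0, "ay": 0, "az": 0, "x": 0, "y": 0, "z": 0, "jaw": -1}, {"ax": 0, "ay": 0, "az": 0, "x": 0, "y": 0, "z": 0, "jaw": -1}, {"ax": 0, "ay": 0, "az": 0, "x": 0, "y": 0, "z": 0, "jaw": -1}, {"ax": 0, "ay": 0, "az": 0, "x": 0, "y": 0, "z": 0, "jaw": -1}]}}

```text
t: 6.35
tcp_pos: [0.444, -0.2396, 0.031]
orientation: [0.893, 0.45, -0.0, -0.0]
force: [-1.2, 0.2, -0.1]
width: 0.249
grasp_force: 0.0
```

Request:
{"op": "drive_tool", "data": {"moves": [{"ax": 0, "ay": 0, "az": 0, "x": 0, "y": 0, "z": 0, "jaw": -1}, {"ax": 0, "ay": 0, "az": 0, "x": 0, "y": 0, "z": 0, "jaw": -1}, {"ax": 0, "ay": 0, "az": 0, "x": 0, "y": 0, "z": 0, "jaw": -1}]}}

```text
t: 6.6
tcp_pos: [0.4437, -0.2396, 0.0305]
orientation: [0.893, 0.45, -0.001, -0.001]
force: [-1.9, 2.5, 11.6]
width: 0.166
grasp_force: 30.0
```

Request:
{"op": "drive_tool", "data": {"moves": [{"ax": 0, "ay": 0, "az": 0, "x": 0, "y": 0, "z": -0.03, "jaw": -1}, {"ax": 0, "ay": 0, "az": 0, "x": 0, "y": 0, "z": -0.08, "jaw": -1}, {"ax": 0, "ay": 0, "az": 0, "x": 0, "y": 0, "z": -0.1, "jaw": -1}, {"ax": 0, "ay": 0, "az": 0, "x": 0, "y": 0, "z": -0.1, "jaw": -1}, {"ax": 0, "ay": 0, "az": 0, "x": 0, "y": 0, "z": -0.1, "jaw": -1}]}}

```text
t: 7.02
tcp_pos: [0.4425, -0.2399, 0.196]
orientation: [0.893, 0.449, -0.002, -0.001]
force: [1.1, -0.0, -2.1]
width: 0.165
grasp_force: 30.0
```

```bash
python3 - <<'E'
from h import *
im,d,P=snap('wrist','w4')
b=snap('side','side2')
a=cv2.resize(cv2.imread('pics/w4.png'),(400,300));s=cv2.imread('pics/side2.png')[150:450,150:550]
cv2.imwrite('pics/c3.png',np.hstack([a,s]))
plan([.565,.005,.19],-76.4,9)
E
```

```text
t 7.12 tcp [ 0.4454 -0.2411  0.1995] F [ 1.1  0.2 -3.9] q7 0.0 yaw -36.6
[ 0.0747 -0.0141  0.0027] [ 0.    -0.     0.098]
[ 0.0734 -0.0198  0.0027] [ 0.    -0.     0.098]
[ 0.0716 -0.0254  0.0027] [ 0.    -0.     0.098]
[ 0.0695 -0.0308  0.0027] [ 0.    -0.     0.098]
[ 0.0669 -0.0361  0.0027] [ 0.    -0.     0.098]
[ 0.0639 -0.0412  0.0027] [ 0.    -0.     0.098]
[ 0.0605 -0.046   0.0027] [ 0.    -0.     0.098]
[ 0.0568 -0.0505  0.0026] [ 0.    -0.     0.098]
[ 0.0527 -0.0547  0.0026] [ 0.    -0.     0.098]
```

View pics/c3.png

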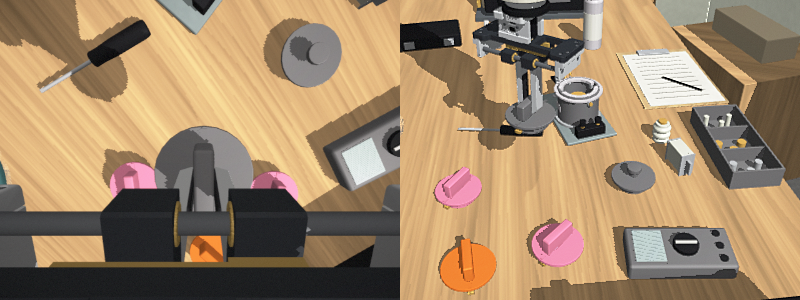

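The lid is held in the gripper, with its flange visible at about (200,165) in the half-size wrist picture. I'll measure its offset and tilt in the tool frame.

```bash
python3 - <<'E'
from h import *
from scipy.optimize import least_squares
z=load('w4');v,u=np.mgrid[0:480,0:640];d=z['d']
X=((np.stack([(u-z['cx'])/z['fx']*d,(v-z['cy'])/z['fy']*d,d],-1)-z['t'])@z['R'])
s=get_state();R=Ro.from_quat(s['orientation'])
T=R.inv().apply(X.reshape(-1,3)-s['tcp_pos'])
k=(d.ravel()>0)&(np.hypot(T[:,0],T[:,1])<.06)&(v.ravel()<300)&(T[:,2]>-.005)&(T[:,2]<.02);P=T[k]
A=np.c_[P[:,:2],np.ones(len(P))]
c=np.linalg.lstsq(A,P[:,2],rcond=None)[0];r=P[:,2]-A@c
for _ in range(3):
    g=np.abs(r)<.0015;c=np.linalg.lstsq(A[g],P[g,2],rcond=None)[0];r=P[:,2]-A@c
print('flange plane z=',c,'n',g.sum(),'tilt deg',np.degrees(c[:2]))
F=P[g];ang=np.arctan2(F[:,1],F[:,0]);E=[]
for a in np.radians(np.arange(-80,81,4)):
    m=np.abs(ang-a)<np.radians(2)
    if m.sum()>5:E.append(F[m][np.hypot(*F[m][:,:2].T).argmax(),:2])
E=np.array(E);print(len(E),least_squares(lambda q:np.hypot(E[:,0]-q[0],E[:,1]-q[1])-.0447,[0,0],loss='soft_l1',f_scale=.001).x)
B=T[(d.ravel()>0)&(np.abs(T[:,1])<.02)&(T[:,0]>.008)&(T[:,0]<.04)&(T[:,2]<-.015)&(T[:,2]>-.035)]
print('bar',cv2.minAreaRect(B[:,:2].astype(np.float32)),np.median(B[:,2]),B[:,0].max())
E
```

```text
flange plane z= [0.00068518 0.00687492 0.01013454] n 8655 tilt deg [0.03925794 0.39390382]
41 [-0.0021293  -0.00320887]
bar ((0.018626833334565163, -0.0013091713190078735), (0.03735775128006935, 0.021234853193163872), 89.9471206665039) -0.019831382327538824 0.02924600965049136
```

```bash
cat > lid.py <<'E'
from h import *
from scipy.optimize import least_squares
import sys
def lid(f):
    for _ in range(3): 
        s=get_state(); P=snap('wrist',f)
    z=load(f);v,u=np.mgrid[0:480,0:640];d=z['d']
    X=((np.stack([(u-z['cx'])/z['fx']*d,(v-z['cy'])/z['fy']*d,d],-1)-z['t'])@z['R'])
    R=Ro.from_quat(s['orientation'])
    T=R.inv().apply(X.reshape(-1,3)-s['tcp_pos'])
    k=(d.ravel()>0)&(np.hypot(T[:,0],T[:,1])<.06)&(v.ravel()<300)&(T[:,2]>-.005)&(T[:,2]<.02);P=T[k]
    A=np.c_[P[:,:2],np.ones(len(P))];r=P[:,2]-np.median(P[:,2])
    for _ in range(4):
        g=np.abs(r)<.0015;c=np.linalg.lstsq(A[g],P[g,2],rcond=None)[0];r=P[:,2]-A@c
    F=P[g];ang=np.arctan2(F[:,1],F[:,0]);E=[]
    for a in np.radians(np.arange(-80,81,4)):
        m=np.abs(ang-a)<np.radians(2)
        if m.sum()>5:E.append(F[m][np.hypot(*F[m][:,:2].T).argmax(),:2])
    E=np.array(E);q=least_squares(lambda q:np.hypot(E[:,0]-q[0],E[:,1]-q[1])-.0447,[0,0],loss='soft_l1',f_scale=.001).x
    print('flange z',c[2].round(4),'tilt',np.degrees(c[:2]).round(2),'centre tool',q.round(4),'world',R.apply([*q,0])[:2]+s['tcp_pos'][:2])
    B=T[(d.ravel()>0)&(np.abs(T[:,1])<.02)&(T[:,0]>.012)&(T[:,0]<.04)&(T[:,2]<-.01)&(T[:,2]>-.035)]
    b=np.median(B[:,2]);B=B[np.abs(B[:,2]-b)<.002];print('bar top',b,'x end',np.percentile(B[:,0],99),'y line',np.polyfit(B[:,0],B[:,1],1))
    return s
E
python3 - <<'E'
from lid import *
lid('w5'); plan([.565,.005,.19],-76.4,9)
E
```

```text
flange z 0.0066 tilt [-0.11 -0.08] centre tool [-0.0013 -0.    ] world [ 0.44283336 -0.24045739]
bar top -0.02303511733696471 x end 0.02940313507203562 y line [ 0.0008085 -0.0001494]
t 7.27 tcp [ 0.4431 -0.2392  0.1933] F [-0.9  0.6 -3.4] q7 0.0 yaw -36.5
[ 0.0747 -0.0131  0.0009] [-0.     0.     0.098]
[ 0.0734 -0.0189  0.0009] [-0.     0.     0.098]
[ 0.0718 -0.0245  0.0009] [-0.     0.     0.098]
[ 0.0697 -0.03    0.0009] [-0.     0.     0.098]
[ 0.0671 -0.0353  0.0009] [-0.     0.     0.098]
[ 0.0642 -0.0403  0.0009] [-0.     0.     0.098]
[ 0.0609 -0.0452  0.0009] [-0.     0.     0.098]
[ 0.0572 -0.0497  0.0009] [-0.     0.     0.098]
[ 0.0532 -0.054   0.0009] [-0.     0.     0.098]
```

The lid is level and square in the grip. Carrying it over the pot.

Request:
{"op": "drive_tool", "data": {"moves": [{"ax": 0, "ay": 0, "az": 0.098, "x": 0.0747, "y": -0.013, "z": 0, "jaw": -1}, {"ax": 0, "ay": 0, "az": 0.098, "x": 0.0735, "y": -0.019, "z": 0, "jaw": -1}, {"ax": 0, "ay": 0, "az": 0.098, "x": 0.072, "y": -0.0245, "z": 0, "jaw": -1}, {"ax": 0, "ay": 0, "az": 0.098, "x": 0.07, "y": -0.03, "z": 0, "jaw": -1}, {"ax": 0, "ay": 0, "az": 0.098, "x": 0.067, "y": -0.035, "z": 0, "jaw": -1}]}}

```text
t: 7.68
tcp_pos: [0.5108, -0.1025, 0.1919]
orientation: [0.963, 0.269, -0.003, -0.001]
force: [1.0, -0.5, -2.2]
width: 0.171
grasp_force: 30.0
```

Request:
{"op": "drive_tool", "data": {"moves": [{"ax": 0, "ay": 0, "az": 0.098, "x": 0.064, "y": -0.04, "z": 0, "jaw": -1}, {"ax": 0, "ay": 0, "az": 0.098, "x": 0.061, "y": -0.045, "z": 0, "jaw": -1}, {"ax": 0, "ay": 0, "az": 0.098, "x": 0.057, "y": -0.05, "z": 0, "jaw": -1}, {"ax": 0, "ay": 0, "az": 0.098, "x": 0.053, "y": -0.054, "z": 0, "jaw": -1}, {"ax": 0, "ay": 0, "az": 0, "x": 0, "y": 0, "z": 0.04, "jaw": -1}]}}

```text
t: 8.1
tcp_pos: [0.5674, 0.0105, 0.1769]
orientation: [0.993, 0.12, -0.001, -0.001]
force: [0.4, 1.5, -3.2]
width: 0.166
grasp_force: 30.0
```

Request:
{"op": "drive_tool", "data": {"moves": [{"ax": 0, "ay": 0, "az": 0, "x": 0, "y": 0, "z": 0.04, "jaw": -1}, {"ax": 0, "ay": 0, "az": 0, "x": 0, "y": 0, "z": 0, "jaw": -1}, {"ax": 0, "ay": 0, "az": 0, "x": 0, "y": 0, "z": 0, "jaw": -1}, {"ax": 0, "ay": 0, "az": 0, "x": 0, "y": 0, "z": 0, "jaw": -1}, {"ax": 0, "ay": 0, "az": 0, "x": 0, "y": 0, "z": 0, "jaw": -1}]}}

```text
t: 8.52
tcp_pos: [0.5652, 0.0042, 0.1619]
orientation: [0.993, 0.12, -0.001, -0.001]
force: [-0.4, 0.2, -2.9]
width: 0.169
grasp_force: 30.0
```

```bash
python3 - <<'E'
from lid import *
lid('w6'); plan([.5657,.0060,.13],-76.4,1); z=get_state();print(z['moment'])
b=snap('side','side3');cv2.imwrite('pics/c4.png',cv2.resize(cv2.imread('pics/side3.png')[170:300,250:400],None,fx=4,fy=4,interpolation=cv2.INTER_CUBIC))
E
```

```text
flange z 0.0066 tilt [-0.14 -0.02] centre tool [-0.0012  0.    ] world [0.56414115 0.00404277]
bar top -0.022960031396903738 x end 0.029647643020604637 y line [-0.00406222  0.00010962]
t 8.67 tcp [0.5653 0.0045 0.1618] F [-0.2 -1.2 -3.5] q7 -1.08 yaw -76.2
[ 0.0021 -0.0033  0.0795] [-0.002  0.003  0.004]
[-0.01379373  0.09640975  0.00611853]
```

View pics/c4.png

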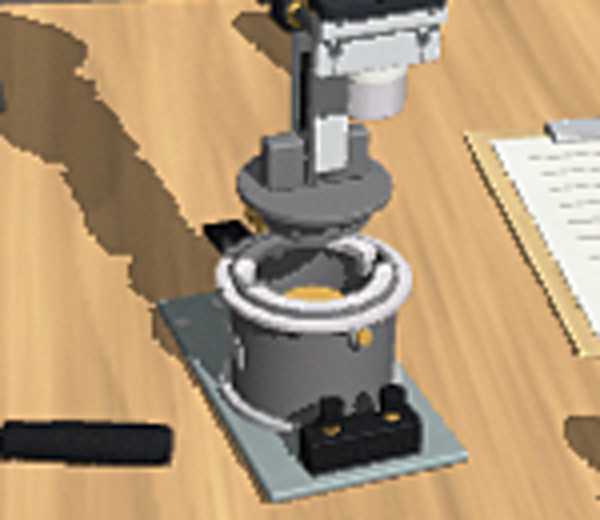

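The lid hangs level over the mouth, lugs in line with the notches and the rod clear. Descending.

Request:
{"op": "drive_tool", "data": {"moves": [{"ax": 0, "ay": 0, "az": 0.003, "x": 0.002, "y": -0.003, "z": 0.04, "jaw": -1}, {"ax": 0, "ay": 0, "az": 0, "x": 0, "y": 0, "z": 0.03, "jaw": -1}, {"ax": 0, "ay": 0, "az": 0, "x": 0, "y": 0, "z": 0.015, "jaw": -1}, {"ax": 0, "ay": 0, "az": 0, "x": 0, "y": 0, "z": 0, "jaw": -1}, {"ax": 0, "ay": 0, "az": 0, "x": 0, "y": 0, "z": 0, "jaw": -1}]}}

```text
t: 9.13
tcp_pos: [0.5654, 0.0057, 0.1272]
orientation: [0.993, 0.119, -0.002, -0.0]
force: [0.7, -0.0, -2.2]
width: 0.168
grasp_force: 30.0
```

Request:
{"op": "drive_tool", "data": {"moves": [{"ax": 0, "ay": 0, "az": 0, "x": 0, "y": 0, "z": 0.01, "jaw": -1}, {"ax": 0, "ay": 0, "az": 0, "x": 0, "y": 0, "z": 0.01, "jaw": -1}, {"ax": 0, "ay": 0, "az": 0, "x": 0, "y": 0, "z": 0.005, "jaw": -1}, {"ax": 0, "ay": 0, "az": 0, "x": 0, "y": 0, "z": 0, "jaw": -1}]}}

```text
t: 9.47
tcp_pos: [0.5652, 0.006, 0.1169]
orientation: [0.993, 0.119, -0.002, -0.001]
force: [-0.0, -1.1, -3.2]
width: 0.164
grasp_force: 30.0
```

Request:
{"op": "drive_tool", "data": {"moves": [{"ax": 0, "ay": 0, "az": 0, "x": 0, "y": 0, "z": 0.01, "jaw": -1}, {"ax": 0, "ay": 0, "az": 0, "x": 0, "y": 0, "z": 0.007, "jaw": -1}, {"ax": 0, "ay": 0, "az": 0, "x": 0, "y": 0, "z": 0.004, "jaw": -1}, {"ax": 0, "ay": 0, "az": 0, "x": 0, "y": 0, "z": 0.003, "jaw": -1}, {"ax": 0, "ay": 0, "az": 0, "x": 0, "y": 0, "z": 0, "jaw": -1}]}}

```text
t: 9.88
tcp_pos: [0.5654, 0.006, 0.1077]
orientation: [0.993, 0.119, -0.002, -0.001]
force: [0.5, 0.5, -2.7]
width: 0.164
grasp_force: 30.0
```

Request:
{"op": "drive_tool", "data": {"moves": [{"ax": 0, "ay": 0, "az": 0, "x": 0, "y": 0, "z": 0.003, "jaw": -1}, {"ax": 0, "ay": 0, "az": 0, "x": 0, "y": 0, "z": 0, "jaw": -1}, {"ax": 0, "ay": 0, "az": 0, "x": 0, "y": 0, "z": 0, "jaw": -1}]}}

```text
t: 10.13
tcp_pos: [0.5656, 0.006, 0.1075]
orientation: [0.993, 0.119, -0.001, -0.001]
force: [-9.0, 1.3, 19.4]
width: 0.167
grasp_force: 30.0
```

Seated: contact at TCP z 0.1075, as expected. I'll ease the press and side load, then turn clockwise.

Request:
{"op": "drive_tool", "data": {"moves": [{"ax": 0, "ay": 0, "az": 0, "x": -0.0015, "y": 0, "z": -0.0015, "jaw": -1}, {"ax": 0, "ay": 0, "az": 0.04, "x": 0, "y": 0, "z": 0, "jaw": -1}, {"ax": 0, "ay": 0, "az": 0.06, "x": 0, "y": 0, "z": 0, "jaw": -1}, {"ax": 0, "ay": 0, "az": 0.06, "x": 0, "y": 0, "z": 0, "jaw": -1}, {"ax": 0, "ay": 0, "az": 0, "x": 0, "y": 0, "z": 0, "jaw": -1}]}}

```text
t: 10.55
tcp_pos: [0.5653, 0.0055, 0.1075]
orientation: [0.999, 0.055, -0.001, -0.0]
force: [-0.6, -2.4, 5.2]
width: 0.166
grasp_force: 30.0
```

```bash
python3 - <<'E'
from lid import *
s=lid('w7');print(s['moment']); plan([.5652,.0060,.1075],-121.4,1)
E
```

```text
flange z 0.0066 tilt [-0.25 -0.  ] centre tool [-0.0013 -0.    ] world [0.56401569 0.00536161]
bar top -0.023116160502471873 x end 0.029299922128622778 y line [ 0.00997578 -0.00023782]
[-0.38720339  0.26190075  0.02376932]
t 10.7 tcp [0.5653 0.0055 0.1075] F [-0.9 -1.9  5.1] q7 -1.14 yaw -83.6
[-0.0001 -0.0013  0.    ] [0.    0.003 0.841]
```

Request:
{"op": "drive_tool", "data": {"moves": [{"ax": 0, "ay": 0, "az": 0.1, "x": 0, "y": 0, "z": 0, "jaw": -1}, {"ax": 0, "ay": 0, "az": 0.1, "x": 0, "y": 0, "z": 0, "jaw": -1}, {"ax": 0, "ay": 0, "az": 0.1, "x": 0, "y": 0, "z": 0, "jaw": -1}, {"ax": 0, "ay": 0, "az": 0.1, "x": 0, "y": 0, "z": 0, "jaw": -1}, {"ax": 0, "ay": 0, "az": 0, "x": 0, "y": 0, "z": 0, "jaw": -1}]}}

```text
t: 11.12
tcp_pos: [0.5653, 0.0053, 0.1075]
orientation: [0.995, -0.103, -0.001, 0.0]
force: [-2.0, -3.0, 6.4]
width: 0.169
grasp_force: 30.0
```

Request:
{"op": "drive_tool", "data": {"moves": [{"ax": 0, "ay": 0, "az": 0.1, "x": 0, "y": 0, "z": 0, "jaw": -1}, {"ax": 0, "ay": 0, "az": 0.1, "x": 0, "y": 0, "z": 0, "jaw": -1}, {"ax": 0, "ay": 0, "az": 0.1, "x": 0, "y": 0, "z": 0, "jaw": -1}, {"ax": 0, "ay": 0, "az": 0.1, "x": 0, "y": 0, "z": 0, "jaw": -1}, {"ax": 0, "ay": 0, "az": 0, "x": 0, "y": 0, "z": 0, "jaw": -1}]}}

```text
t: 11.53
tcp_pos: [0.5651, 0.0052, 0.1075]
orientation: [0.966, -0.258, -0.001, 0.0]
force: [-3.6, -3.5, 8.6]
width: 0.166
grasp_force: 30.0
```

```bash
python3 - <<'E'
from lid import *
s=lid('w8');print(s['moment'],s['grasp_force']); plan([.5652,.0060,.1075],-121.4,1)
E
```

```text
flange z 0.0065 tilt [-0.19  0.1 ] centre tool [-0.0012 -0.    ] world [0.56416215 0.00581398]
bar top -0.023087339049890902 x end 0.029417940789915754 y line [-6.04956218e-03  7.54575743e-05]
[-0.57528756  0.42823406  0.04283776] 30.005112290382385
t 11.68 tcp [0.5651 0.0052 0.1075] F [-1.9 -2.9  7.1] q7 -1.68 yaw -119.6
[-0.0008 -0.0018 -0.    ] [0.002 0.003 0.041]
```

View pics/w8.png

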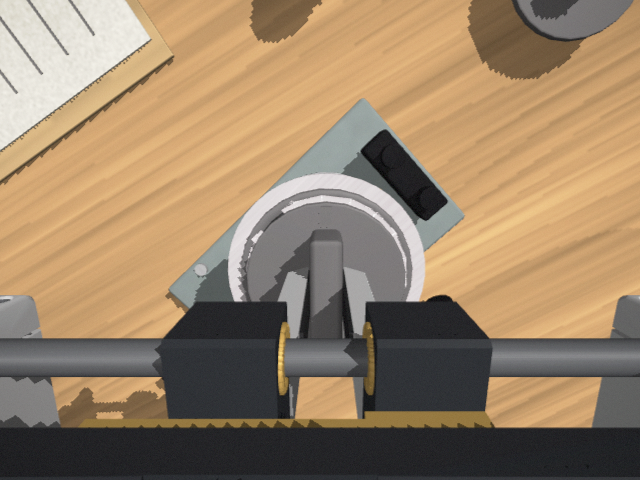

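The base plate sits at about 45° to the bar, and the flange top is at 0.101 m, so it is fully home. The last 1.8° remain.

Request:
{"op": "drive_tool", "data": {"moves": [{"ax": 0, "ay": 0, "az": 0.04, "x": 0, "y": 0, "z": 0, "jaw": -1}, {"ax": 0, "ay": 0, "az": 0, "x": 0, "y": 0, "z": 0, "jaw": -1}, {"ax": 0, "ay": 0, "az": 0, "x": 0, "y": 0, "z": 0, "jaw": -1}, {"ax": 0, "ay": 0, "az": 0, "x": 0, "y": 0, "z": 0, "jaw": -1}]}}

```text
t: 12.02
tcp_pos: [0.5651, 0.0052, 0.1075]
orientation: [0.963, -0.27, -0.001, 0.0]
force: [-3.1, -3.0, 6.6]
width: 0.172
grasp_force: 30.0
```

```bash
python3 - <<'E'
from lid import *
s=lid('w9');print(s['moment']); plan([.5652,.0060,.1075],-121.4,1)
snap('side','side4');cv2.imwrite('pics/c5.png',cv2.resize(cv2.imread('pics/side4.png')[170:300,250:400],None,fx=4,fy=4,interpolation=cv2.INTER_CUBIC))
E
```

```text
flange z 0.0065 tilt [-0.25  0.11] centre tool [-0.0013 -0.    ] world [0.56407054 0.00595882]
bar top -0.023121255057508693 x end 0.02944124078978928 y line [ 0.01037488 -0.00035528]
[-0.59932425  0.6091463   0.23754416]
t 12.17 tcp [0.5651 0.0053 0.1075] F [-2.2 -2.9  7.4] q7 -1.7 yaw -121.4
[-0.0007 -0.0017 -0.    ] [0.002 0.003 0.001]
```

View pics/c5.png

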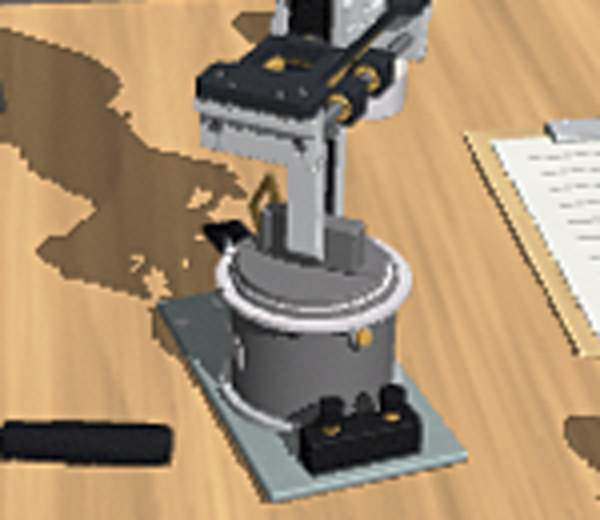

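The lid is fully seated and held at 45°, with the lever still latched. Handing in.

```bash
python3 -c "from station import *; print(job_done())"
```

```text
the job is handed in; nothing more can be done
None
```

I handed the job in at about 12 s of robot time: the earthing lever is latched, and the lid is seated on the rim, turned 45° clockwise short of the lock, and still held by the gripper against its spring.

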